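# Bring the dosing arm over the weigh boat and hold it out to the set mark

### The job

Take the upright black handle of the dosing arm and swing the arm on its turntable towards the square weigh boat, until the turntable clicks into its notch on that side. Then push the lock button on top of the sleeve fully in, and with the handle draw the telescoping arm out until its pointer stands level with the rider clip on the scale, nozzle above the weigh boat. The arm springs back if let go, so finish while still holding the handle there; leave the dishes, the beaker and the stopper where they stand.

Things in the scene. Friction and masses are not known exactly. Their poses are not given: they have to be found in the camera images.
- pivot (a point): Point on the turntable's vertical axis, 95 mm above the worktop (the height of the sleeve's centre line). It belongs to the fixed stand (grey plate 150 x 130 x 12 mm); its frame is the stand's: z up, -x is the direction in which the arm points when joint turntable is 0 (roughly towards the robot).
- turntable (a joint): Angle of the turntable (rad) about the vertical through pivot, counter-clockwise from above positive; 0: arm along the stand's -x; limits -0.70, 0.70. A spring plunger clicks into a notch at -0.45 and at +0.45, one before each dish, past a bump about 0.15 rad either side (about 0.6 N m); let go within 0.1 rad of a notch it is drawn in and held against about 0.5 N m. Elsewhere light friction.
- handle (a point): Grip point on the middle axis of the upright black handle post on the telescoping arm: 18 mm along the arm, 22 mm across it, top 160 mm above the worktop; the point is at 140 mm, and 157 mm from the pivot axis with the arm in. x axis along the arm (-x outwards), y across it. All beside it stays below 112 mm, so pinch it across y from above with the fingertips at 115 mm or higher.
- button_top (a point): Centre of the top of the round black lock button, 21 mm diameter, on top of the sleeve 75 mm from the pivot axis; 126 mm above the worktop when out, 118 mm when pushed in.
- lock_button (a joint): Travel of the lock button (m): 0 out (arm locked), 0.008 fully in. It takes about 3 N straight down and stays in where it is left. From about 0.006 the arm is free.
- telescope (a joint): Extension of the telescoping arm out of the sleeve (m): 0 in, 0.075 farthest out, radially away from the pivot. A spring pulls it back with 3 N at 0, rising to 6 N at 0.075. Locked to 1 to 2 mm of play until the lock button is in.
- pointer_tip (a point): Tip of the flat pointer that sticks out from the foot of the handle over the scale bar; moves with the telescoping arm. In the handle's frame it lies 17 mm towards the pivot, 31 mm to the +y side, 34 mm lower.
- rider_mark (a point): Inner edge of the dark upright clip (4 mm thick along the arm, reaching 14 mm sideways from this point, top at 111 mm) that sits on the scale bar beside the arm, as the set mark; clip and bar turn with the turntable. The scale has a line every 10 mm. The x axis runs along the arm as the handle's does. The clip sits tight and is not meant to be moved.
- rider (a joint): Setting of the rider clip on the scale (m), 0.03 to 0.06: the pointer stands level with the clip when joint telescope has this value.
- nozzle_tip (a point): Lower end of the nozzle at the outer end of the telescoping arm, 40 mm above the worktop, 192 mm from the pivot axis while the arm is in.
- weigh_boat: White square plastic weigh boat, 70 x 70 x 18 mm, loose on the worktop, about 235 mm from the pivot axis in front of one of the two notches; origin at the centre of its underside.
- petri_base: Clear round petri dish, 89 mm diameter, 16 mm high, loose, in front of the other notch; to be left alone. Origin at the centre of its underside.
- beaker_09: Small clear beaker, 53 x 58 x 72 mm high, loose, beside the stand; a bystander. Origin at the centre of its underside.
- stopper_1: Red-brown rubber stopper, 32 mm diameter, 26 mm high, loose, beside the stand; a bystander. Origin at the centre of its underside.
Things that resemble listed ones, but are neither listed nor needed, are in the scene too. What is shaped like the weigh_boat but brown or pink is not meant.

How it is judged:
On the way, in this order (a step that is already met when the one before it is completed fails the run):
1. the turntable rests in the notch on the weigh boat's side, the arm still in and locked ((value of joint turntable between 0.41 and 0.49 rad or value of joint turntable between -0.49 and -0.41 rad) and horizontal distance between nozzle_tip and weigh_boat below 0.075 m and value of joint lock_button below 0.005 m and value of joint telescope below 0.006 m), for 0.2 s.
2. the lock button is pushed in, the arm not yet drawn out (value of joint lock_button above 0.006 m and value of joint telescope below 0.015 m), for 0.1 s.
3. the arm is held out with its pointer level with the rider (x of pointer_tip in the frame of rider_mark between -0.005 and 0.005 m and contact force between the fingers and telescope above 1 N), for 0.3 s.
At the end, for the whole second after the job is handed in: Fingers still hold the telescoping arm (over 1 N), at rest, pointer within 5 mm of the rider along the scale, lock button in (over 6 mm), turntable within 0.04 rad of the notch on the weigh boat's side, nozzle within 35 mm of the boat's centre seen from above (all of step 3 and value of joint telescope above 0.022 m and value of joint lock_button above 0.006 m and (value of joint turntable between 0.41 and 0.49 rad or value of joint turntable between -0.49 and -0.41 rad) and horizontal distance between nozzle_tip and weigh_boat below 0.035 m and velocity of joint telescope between -0.01 and 0.01 m/s); the arm keeps its last pose, push and grip.
It fails at once if a dish, the beaker or the stopper was pushed more than 15 mm (distance of any of weigh_boat, petri_base, beaker_09, stopper_1 from where it was at the start of the episode above 0.015 m).
It also fails if it takes over 58 s, if anything falls off the work surface, if the arm or the gripper's body presses on something with over 40 N, if the wrist force passes 120 N, or if a joint passes its speed limit or range.

### The arm

A 7-joint arm with a two-finger parallel gripper is mounted at the origin on a cart in front of the work surface, level with it; the furniture and walls round the work are solid. World frame = base frame: x ahead of the robot, y to its left, z up, the work surface at z = 0. Lengths are in m, angles in rad, forces in N, time in s.
With the tool pointing down it reaches from about 0.425 to 0.925 m from the base axis. Payload 6.8 kg.
Tool frame: the origin (TCP) lies at the very end of the fingers, on their centre line; the grasp point (between the pads) lies 19 mm behind it; z points along the fingers, y is the line along which they close (so a half turn about z gives the same grasp; the last joint's range is limited). The gripper opens to 85 mm and grips with 20 to 120 N. Pads are 22 mm wide; open, the fingers measure 114 mm over their backs; the gripper's body (76 mm by 85 mm) begins 54 mm behind the grasp point. The pads swing forward as they close: fully open they stand 13 mm farther back than shut.
Start: joints at [-1.317, 0.477, 0.022, 1.555, -0.011, 1.109, -0.083], TCP at [0.239, 0.631, 0.231] pointing down, gripper open.
Joint ranges: [-2.96, 2.96], [-0.34, 2.1], [-1.41, 1.46], [0.24, 2.44], [-1.37, 4.51], [0.17, 1.92], [-2.96, 2.96]. Speed limits (rad/s): [2.39, 2.39, 3.14, 3.14, 3.14, 3.14, 3.14].

### API

Orientations are given as a unit quaternion [w, x, y, z].
In Python, from station import bot gives the robot as it stands.
- The arm moves only by the tool jog_arm, never from a script. Its argument "motion" is a list of rows, each a list of 7 numbers: the turn, a rotation vector about the tool's x, y, z in rad, then the shift along the tool's x, y, z in mm, then the finger opening in mm, from 0 to 85.4. A call has 1 to 10 rows; each row is the pose to reach, as a shift and turn from the pose commanded when the call began, along the tool's axes at that moment; what a row does not reach only later rows make up. A row lasts 1/8 s, in which the tool goes at most 62.5 mm and 10.7 degrees, less where a joint would pass 70% of its speed; a pose out of reach is approached as far as the arm can. A call with a gripper value outside its range is refused whole. The fingers move at their own pace and stop on an object; "grip_force" is the grip in N (left out, the last holds). Time passes only in rows, so rows that repeat a pose let the fingers close. It gives the time, the measured TCP pose, the force, the opening and the grip force at its end, in the units of the state.
- bot.get_obs(): the state, without advancing time (a new reading comes with each control period).
- bot.read_camera(name): name is "scene" or "top" or "wrist"; returns a dict with "pixels" (384x512x3 uint8, red, green, blue), "camera_matrix" (3x3 intrinsics, pixels), "T" (4x4, takes a point from camera to world coordinates); the wrist camera has in their place "tool_from_camera" (4x4, takes a point from camera to tool coordinates, whose origin is the TCP and whose axes are the flange's). Camera axes: x right, y down, z forward; pixel columns grow to the right and rows downward; lengths in m; the calibration is good to about 2 mm. A picture is of the moment at which its call begins: read the wrist's pose just before it. There is no depth.
- bot.hand_in(): hands the job in; it is judged then, once.
Trained networks look in a picture, given as the dict that the camera call returned (one of the last four; its "shot" number tells which), for a name from the list of things; names that differ only in an ending like _2 or _b are one class to them, and where a whole thing is asked for, a point or a joint stands for the part that bears it (a point fixed in the world has none). Each returns a list of dicts, best first, with "score" (0 to 1); they miss things now and then, are a little off and sometimes report something else, mostly with a low value. They report only what shows in the picture. A call takes as long as a camera call. They do not tell look-alikes from the thing itself.
- bot.spot_in(thing, picture): "xy" ([column, row] in pixels, amid what is visible of it).
- bot.tip_of(thing, picture): "xy" ([column, row] in pixels: a listed point, or the origin of a listed thing).
The state is a dict: "t": time; "q": joint angles; "joint_vel": joint speeds; "joint_torque": joint torques, N m; "eef_pos": TCP position; "tool_rot": TCP orientation; "contact_force": force on the tool from outside, world axes, zero at the start; "torque": the same for the moment, N m; "gripper_width": opening from 0.0 (shut) to 1.0 (fully open); "grasp_force": force on a finger pad.
Only numpy, scipy, OpenCV 4.12 (cv2) and the standard library are available. Lean on these libraries where they do the work, as an engineer would, in place of code of your own. Each camera call takes 0.05 s, during which the arm holds its last target. There are 200 camera calls.

## Working session

There is one attempt and no reset: what is moved stays moved. The work goes in short steps, Python scripts to look and compute and a tool call to move; the robot and the scene stay as the last step left them, time stands still between calls to the robot, and variables do not carry over. Pictures are saved under pics/ and viewed, at most 10 in all, crops included, and the job is handed in when it is done.

Besides the shell and the picture viewer there is one more tool, called after "Request:" as name(argument=value, ...) on one line, values as JSON. jog_arm: Moves the arm, as the interface text tells. Its arguments: {"type":"object","properties":{"motion":{"type":"array"},"grip_force":{"type":"number"}},"required":["motion"]}

```bash
mkdir -p pics; cat > h.py <<'E'
import numpy as np, cv2
from station import bot
from scipy.spatial.transform import Rotation as R
def Rq(q): return R.from_quat([q[1],q[2],q[3],q[0]]).as_matrix()
def pose():
    o=bot.get_obs(); T=np.eye(4); T[:3,:3]=Rq(o["tool_rot"]); T[:3,3]=o["eef_pos"]; return o,T
def cam(n):
    o,Tw=pose(); p=bot.read_camera(n)
    p["Tw"]=p["T"] if n!="wrist" else Tw@p["tool_from_camera"]
    return p
def ray(p,xy):
    d=np.linalg.inv(p["camera_matrix"])@[xy[0],xy[1],1]; T=np.array(p["Tw"]); return T[:3,3],T[:3,:3]@d
def atz(p,xy,z):
    c,d=ray(p,xy); return c+d*(z-c[2])/d[2]
def proj(p,X):
    T=np.linalg.inv(p["Tw"]); x=T[:3,:3]@np.array(X)+T[:3,3]; u=p["camera_matrix"]@x; return u[:2]/u[2]
def save(p,f,box=None,s=1):
    im=np.array(p["pixels"])[:,:,::-1]
    if box: im=im[box[1]:box[3],box[0]:box[2]]
    cv2.imwrite("pics/"+f,cv2.resize(im,None,fx=s,fy=s,interpolation=cv2.INTER_CUBIC))
E
python3 - <<'E'
from h import *
o,T=pose(); print(T.round(3),o["t"])
Z=dict(pivot=.095,handle=.14,button_top=.126,pointer_tip=.106,rider_mark=.106,nozzle_tip=.04,weigh_boat=0,petri_base=0,beaker_09=0,stopper_1=0)
for n in ("top","scene"):
    p=cam(n); save(p,n+".png",s=1.5)
    for k,z in Z.items():
        for r in bot.tip_of(k,p)[:3]:
            print(n,k,round(r["score"],2),np.round(r["xy"]),atz(p,r["xy"],z).round(3))
E
```

```text
[[-0.935  0.354 -0.001  0.239]
 [ 0.354  0.935 -0.002  0.631]
 [-0.    -0.002 -1.     0.23 ]
 [ 0.     0.     0.     1.   ]] 0.0
top pivot 0.88 [235. 139.] [ 0.742 -0.051  0.095]
top pivot 0.58 [243. 187.] [ 0.585 -0.074  0.095]
top handle 0.73 [243. 190.] [ 0.572 -0.076  0.14 ]
top button_top 0.37 [239. 160.] [ 0.667 -0.064  0.126]
top pointer_tip 0.74 [230. 184.] [ 0.593 -0.035  0.106]
top weigh_boat 0.96 [311. 195.] [ 0.562 -0.302  0.   ]
top weigh_boat 0.89 [350. 201.] [ 0.538 -0.433  0.   ]
top weigh_boat 0.78 [272. 203.] [ 0.537 -0.169  0.   ]
top petri_base 0.75 [215. 216.] [0.498 0.023 0.   ]
top beaker_09 0.8 [288. 140.] [ 0.751 -0.231  0.   ]
top stopper_1 0.61 [183. 165.] [0.675 0.131 0.   ]
top stopper_1 0.35 [244. 186.] [ 0.596 -0.078  0.   ]
scene pivot 0.93 [283. 182.] [ 0.725 -0.052  0.095]
scene handle 0.65 [253. 186.] [ 0.585 -0.072  0.14 ]
scene handle 0.26 [269. 252.] [ 0.42  -0.305  0.14 ]
scene button_top 0.39 [270. 184.] [ 0.645 -0.077  0.126]
scene pointer_tip 0.75 [250. 191.] [ 0.599 -0.042  0.106]
scene pointer_tip 0.21 [214. 226.] [ 0.42  -0.115  0.106]
scene rider_mark 0.36 [236. 200.] [ 0.537 -0.054  0.106]
scene nozzle_tip 0.56 [249. 223.] [ 0.554 -0.089  0.04 ]
scene weigh_boat 0.98 [351. 306.] [ 0.542 -0.435  0.   ]
scene weigh_boat 0.9 [265. 256.] [ 0.522 -0.184  0.   ]
scene weigh_boat 0.83 [209. 259.] [ 0.41  -0.094  0.   ]
scene petri_base 0.96 [213. 227.] [0.505 0.016 0.   ]
scene beaker_09 0.74 [336. 227.] [ 0.763 -0.23   0.   ]
scene stopper_1 0.38 [234. 194.] [0.673 0.126 0.   ]
```

View pics/top.png

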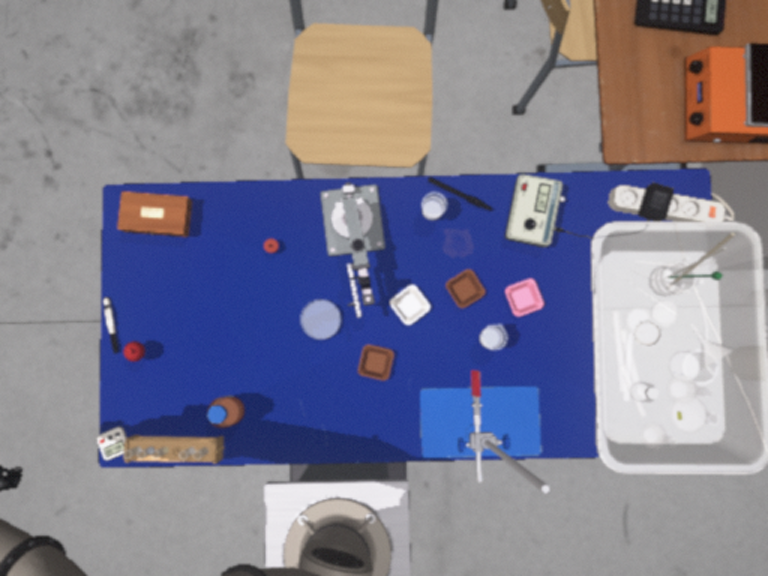

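View pics/scene.png

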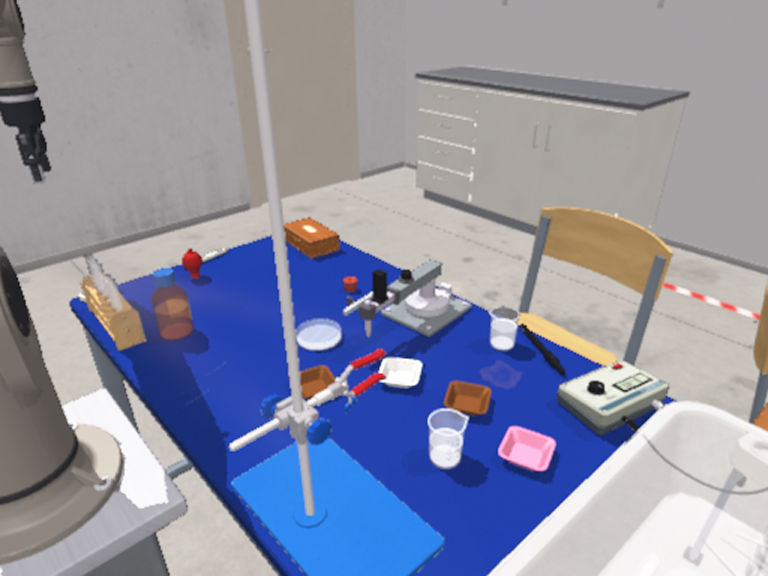

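The upright black post stands at scene (253,186) and top (243,190). The only other upright rod is the retort stand at scene (190,200). The weigh boat is the white square at top (273,203) and scene (265,248). Its look-alikes are brown at (310,192) and (251,241) and pink at (349,198). The boat lies to the robot's right of the arm, so the turn is positive.

```bash
cat >> h.py <<'E'
def go(pos,yaw,T=None):
    """tool-frame rotvec+shift(mm) to reach pos, tool down, tool y at world angle yaw"""
    if T is None: T=pose()[1]
    y=np.array([np.cos(yaw),np.sin(yaw),0]); z=np.array([0,0,-1.]); x=np.cross(y,z)
    Rt=np.c_[x,y,z]
    return R.from_matrix(T[:3,:3].T@Rt).as_rotvec().round(3),(T[:3,:3].T@(np.array(pos)-T[:3,3])*1000).round(1)
E
python3 - <<'E'
from h import *
p=cam("wrist"); print(np.array(p["tool_from_camera"]).round(3)); print(p["camera_matrix"])
print(go([.60,-.07,.33],1.70)); print(bot.get_obs()["q"])
E
```

```text
[[-0.001 -0.963 -0.268  0.068]
 [ 1.    -0.001  0.    -0.   ]
 [-0.    -0.268  0.963 -0.142]
 [ 0.     0.     0.     1.   ]]
[[276.86559316   0.         255.20375038]
 [  0.         276.86559316 196.10984431]
 [  0.           0.           1.        ]]
(array([ 0.   , -0.   , -0.491]), array([-585.9, -528.1,  -98.7]))
[-1.31709675  0.47697431  0.02240064  1.55535209 -0.01150539  1.10931431
 -0.08306706]
```

Request:
jog_arm(motion=[[0,0,-0.1,-40,-36,-30,85],[0,0,-0.2,-80,-72,-60,85],[0,0,-0.3,-125,-112,-90,85],[0,0,-0.4,-170,-152,-99,85],[0,0,-0.49,-215,-193,-99,85],[0,0,-0.49,-260,-234,-99,85],[0,0,-0.49,-305,-275,-99,85],[0,0,-0.49,-350,-316,-99,85],[0,0,-0.49,-395,-356,-99,85],[0,0,-0.49,-440,-396,-99,85]])

```text
t: 2.4
eef_pos: [0.5109, 0.1034, 0.3307]
tool_rot: [0.0, -0.064, 0.998, 0.0]
contact_force: [0.6, 1.2, 0.4]
gripper_width: 0.999
grasp_force: 0.0
```

```bash
python3 - <<'E'
from h import *
print(go([.60,-.07,.33],1.70)); print(bot.get_obs()["q"])
E
```

```text
(array([ 0.001,  0.001, -0.001]), array([ -66.2, -183.4,    0.7]))
[-0.57657722  0.13203434  0.28895589  1.80701853 -0.04051488  1.20716346
  1.42355496]
```

Request:
jog_arm(motion=[[0,0,0,-20,-55,0,85],[0,0,0,-40,-110,0,85],[0,0,0,-56,-155,0,85],[0,0,0,-66,-183,0,85],[0,0,0,-66,-183,0,85]])

```text
t: 3.02
eef_pos: [0.5994, -0.0709, 0.3302]
tool_rot: [-0.0, -0.062, 0.998, -0.001]
contact_force: [-0.3, 0.2, -0.6]
gripper_width: 0.996
grasp_force: 0.0
```

```bash
python3 - <<'E'
from h import *
p=cam("wrist"); save(p,"w1.png",s=1.5)
Z=dict(pivot=.095,handle=.14,button_top=.126,pointer_tip=.106,rider_mark=.106,nozzle_tip=.04,weigh_boat=0,petri_base=0)
for k,z in Z.items():
    for r in bot.tip_of(k,p)[:2]:
        print(k,round(r["score"],2),np.round(r["xy"]),atz(p,r["xy"],z).round(4))
print(pose()[1].round(3))
E
```

```text
pivot 0.56 [259. 257.] [ 0.7297 -0.05    0.095 ]
handle 0.85 [254. 158.] [ 0.5773 -0.0756  0.14  ]
button_top 0.58 [256. 220.] [ 0.6606 -0.0619  0.126 ]
pointer_tip 0.79 [279. 170.] [ 0.5925 -0.0395  0.106 ]
pointer_tip 0.18 [321. 115.] [0.5169 0.0027 0.106 ]
rider_mark 0.55 [274. 124.] [ 0.5357 -0.0548  0.106 ]
weigh_boat 0.93 [122. 126.] [ 0.5696 -0.2965  0.    ]
weigh_boat 0.89 [200. 115.] [ 0.5372 -0.1703  0.    ]
petri_base 0.71 [325. 116.] [0.513  0.0334 0.    ]
petri_base 0.64 [276. 126.] [ 0.5393 -0.0445  0.    ]
[[-0.992 -0.129  0.     0.599]
 [-0.129  0.992  0.    -0.067]
 [-0.     0.    -1.     0.33 ]
 [ 0.     0.     0.     1.   ]]
```

View pics/w1.png

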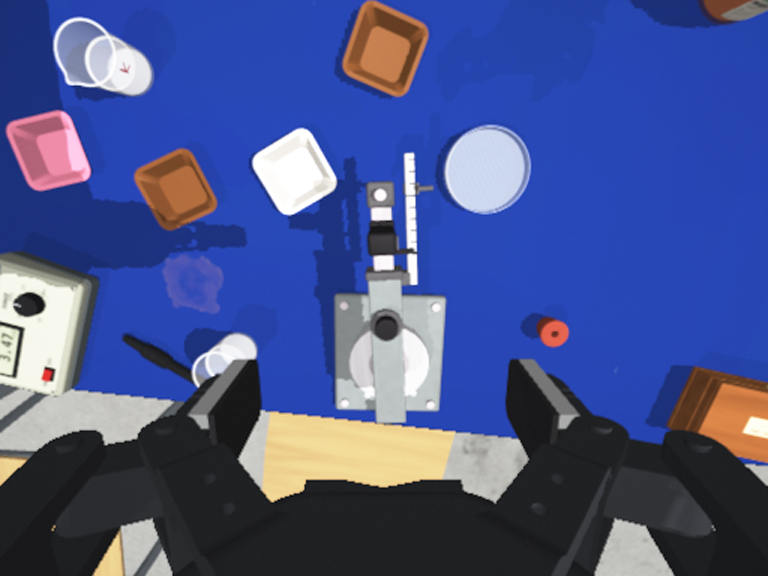

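The wrist picture confirms the choice. The black post is at (254,159), the lock button at (257,217), the white boat at (196,114), and the rider clip at about (280,125) on the right of the scale. Next I descend and grip.

```bash
python3 - <<'E'
from h import *
print(go([.577,-.0757,.2],1.733)); print(go([.577,-.0757,.119],1.733))
E
```

```text
(array([ 0.   ,  0.   , -0.033]), array([ 23. ,  -5.7, 130.4]))
(array([ 0.   ,  0.   , -0.033]), array([ 23. ,  -5.7, 211.4]))
```

Request:
jog_arm(motion=[[0,0,-0.033,12,-3,50,85],[0,0,-0.033,23,-6,100,85],[0,0,-0.033,23,-6,140,75],[0,0,-0.033,23,-6,175,65],[0,0,-0.033,23,-6,200,55],[0,0,-0.033,23,-6,211,40],[0,0,-0.033,23,-6,211,15],[0,0,-0.033,23,-6,211,10],[0,0,-0.033,23,-6,211,10],[0,0,-0.033,23,-6,211,10]], grip_force=50)

```text
t: 4.72
eef_pos: [0.5769, -0.0763, 0.1194]
tool_rot: [-0.0, -0.081, 0.997, 0.0]
contact_force: [-0.7, 2.0, -7.2]
gripper_width: 0.25
grasp_force: 50.2
```

```bash
python3 - <<'E'
from h import *
o,T=pose(); print(T.round(4),o["contact_force"],o["torque"],o["gripper_width"],o["grasp_force"],o["q"])
p=cam("wrist"); save(p,"w2.png",s=1.5)
for k,z in dict(handle=.14,button_top=.126,pointer_tip=.106,rider_mark=.106).items():
    for r in bot.tip_of(k,p)[:2]:
        print(k,round(r["score"],2),np.round(r["xy"]),atz(p,r["xy"],z).round(4))
E
```

```text
[[-9.870e-01 -1.610e-01 -2.000e-04  5.769e-01]
 [-1.610e-01  9.870e-01  4.000e-04 -7.630e-02]
 [ 2.000e-04  4.000e-04 -1.000e+00  1.194e-01]
 [ 0.000e+00  0.000e+00  0.000e+00  1.000e+00]] [-0.67827312  1.98623396 -7.17756895] [0.24996475 0.03262907 0.21348492] 0.2503634487513018 50.24998426437378 [-0.24480108  0.47393619  0.35099487  1.90036461 -0.22000896  0.80480648
  1.95649516]
handle 0.7 [254. 267.] [ 0.5787 -0.0768  0.14  ]
rider_mark 0.68 [309. 177.] [ 0.5361 -0.0518  0.106 ]
```

View pics/w2.png

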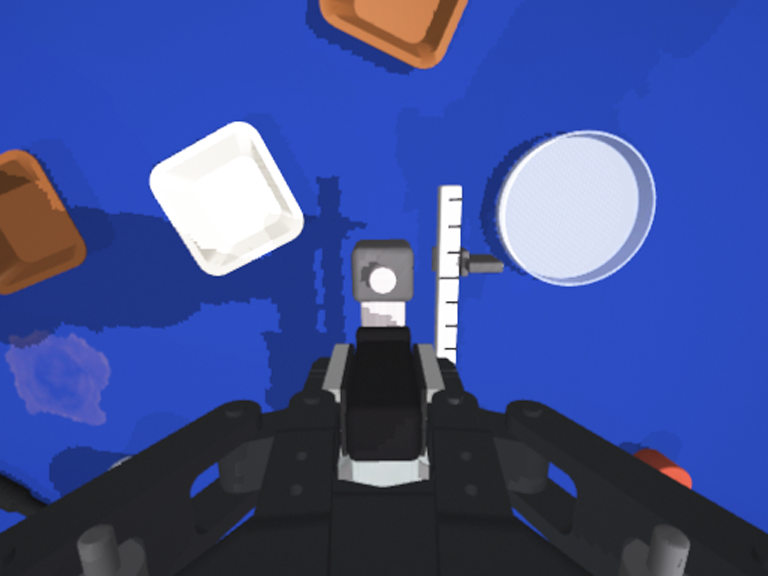

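The grip is good: opening 21 mm on the 22 mm post. From the clip network (309,177), the rider is set at about 53 mm. Now I swing along the arc by about +0.41 rad.

Request:
jog_arm(motion=[[0,0,-0.05,-0.2,-7.8,0,10],[0,0,-0.1,-0.8,-15.7,0,10],[0,0,-0.15,-1.8,-23.5,0,10],[0,0,-0.2,-3.1,-31.2,0,10],[0,0,-0.25,-4.9,-38.8,0,10],[0,0,-0.3,-7.0,-46.4,0,10],[0,0,-0.35,-9.5,-53.8,0,10],[0,0,-0.41,-12.9,-62.6,0,10],[0,0,-0.41,-12.9,-62.6,0,10]])

```text
t: 6.1
eef_pos: [0.6003, -0.136, 0.1194]
tool_rot: [0.0, -0.281, 0.96, 0.0]
contact_force: [-0.2, 5.0, -5.0]
gripper_width: 0.255
grasp_force: 50.4
```

```bash
python3 - <<'E'
from h import *
o,T=pose(); print(T.round(4),o["contact_force"],o["torque"],o["gripper_width"],o["grasp_force"])
E
```

```text
[[-8.415e-01 -5.402e-01  5.000e-04  6.003e-01]
 [-5.402e-01  8.415e-01  1.000e-03 -1.360e-01]
 [-1.000e-03  6.000e-04 -1.000e+00  1.194e-01]
 [ 0.000e+00  0.000e+00  0.000e+00  1.000e+00]] [-0.23396537  5.00727658 -5.02420657] [ 0.74569988 -0.02929822  0.09516044] 0.2554024825494688 50.366249084472656
```

Request:
jog_arm(motion=[[0,0,0,0,0,0,40],[0,0,0,0,0,0,60],[0,0,0,0,0,-10,75],[0,0,0,0,0,-50,85],[0,0,0,0,0,-100,85],[0,0,0,0,0,-120,85],[0,0,0,0,0,-120,85]])

```text
t: 6.98
eef_pos: [0.6011, -0.137, 0.242]
tool_rot: [0.002, -0.281, 0.96, -0.001]
contact_force: [-0.8, -0.5, -0.1]
gripper_width: 0.994
grasp_force: 0.0
```

```bash
python3 - <<'E'
from h import *
p=cam("wrist"); save(p,"w3.png",s=1.5)
P={}
for k,z in dict(pivot=.095,handle=.14,button_top=.126,pointer_tip=.106,rider_mark=.106,weigh_boat=0,nozzle_tip=.04,petri_base=0).items():
    for r in bot.tip_of(k,p)[:2]:
        X=atz(p,r["xy"],z); P.setdefault(k,X); print(k,round(r["score"],2),np.round(r["xy"]),X.round(4))
print(pose()[1].round(4))
for a,b in (("handle","pivot"),("handle","button_top"),("weigh_boat","pivot")):
    if a in P and b in P: d=P[b]-P[a]; print(a,b,np.hypot(d[0],d[1]),np.arctan2(d[1],d[0]))
E
```

```text
pivot 0.94 [255. 312.] [ 0.7368 -0.0506  0.095 ]
pivot 0.62 [293. 152.] [ 0.551  -0.1232  0.095 ]
handle 0.55 [262. 197.] [ 0.599  -0.1311  0.14  ]
button_top 0.63 [259. 113.] [ 0.5384 -0.1734  0.126 ]
button_top 0.62 [260. 266.] [ 0.6666 -0.0901  0.126 ]
pointer_tip 0.59 [289. 204.] [ 0.5971 -0.0974  0.106 ]
rider_mark 0.51 [292. 153.] [ 0.5522 -0.1258  0.106 ]
weigh_boat 0.96 [368.  65.] [ 0.4117 -0.0889  0.    ]
weigh_boat 0.83 [259. 117.] [ 0.54  -0.171  0.   ]
petri_base 0.77 [393. 177.] [0.5072 0.0322 0.    ]
[[-8.413e-01 -5.406e-01 -1.200e-03  5.996e-01]
 [-5.406e-01  8.413e-01 -0.000e+00 -1.365e-01]
 [ 1.100e-03  7.000e-04 -1.000e+00  2.386e-01]
 [ 0.000e+00  0.000e+00  0.000e+00  1.000e+00]]
handle pivot 0.15958691175611367 0.528679730246275
handle button_top 0.07387723575660683 -2.531211603329671
weigh_boat pivot 0.3273522773140416 0.11742007109406316
```

View pics/w3.png

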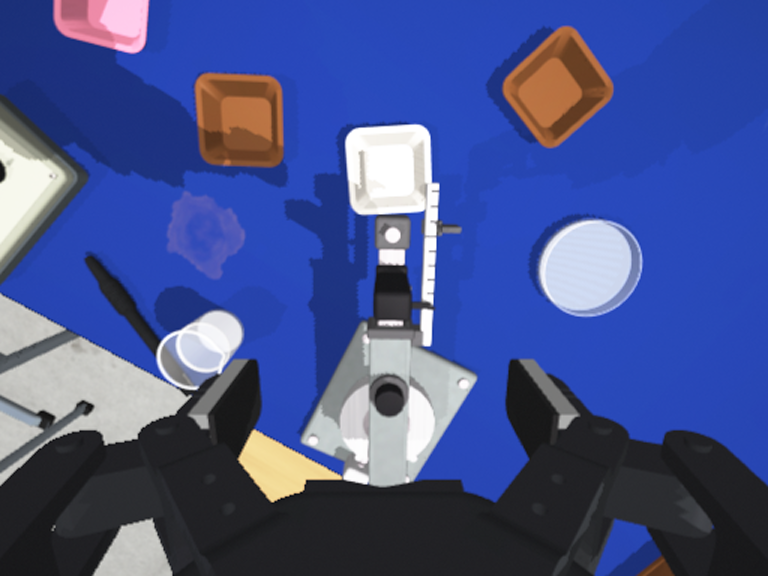

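```bash
python3 - <<'E'
from h import *
p=cam("wrist")
im=cv2.imread("pics/w3.png")
A=[np.array(atz(p,(u/1.5,v/1.5),.012)) for u,v in [(362,322),(476,374),(303,442)]]
for i in (1,2):
    d=A[i]-A[0]; print(A[i].round(3),np.hypot(*d[:2]).round(3),np.arctan2(d[1],d[0]).round(3))
# sleeve edges at z~.11
print(go([.6668,-.0903,.17],1.571+.541),go([.6668,-.0903,.13],1.571+.541))
Tw=np.array(p["Tw"])
# refine button: dark circle centroid
g=cv2.cvtColor(np.array(p["pixels"]),cv2.COLOR_RGB2GRAY)[245:290,235:285]
c=cv2.HoughCircles(cv2.resize(g,None,fx=4,fy=4,interpolation=cv2.INTER_CUBIC),cv2.HOUGH_GRADIENT,1,40,param1=120,param2=12,minRadius=25,maxRadius=55)
if c is not None:
    for x,y,r in c[0][:3]:
        xy=(235+(x-1.5)/4,245+(y-1.5)/4); print(xy,r/4,atz(p,xy,.126).round(4))
E
```

```text
[0.647 0.002 0.012] 0.122 1.689
[ 0.804 -0.102  0.012] 0.144 0.124
(array([ 0.   , -0.001,  0.03 ]), array([-81.5,   2.5,  68.7])) (array([ 0.   , -0.001,  0.03 ]), array([-81.5,   2.5, 108.7]))
(np.float32(257.0), np.float32(265.75)) 13.6 [ 0.6632 -0.0933  0.126 ]
(np.float32(272.25), np.float32(270.75)) 9.1 [ 0.6595 -0.0769  0.126 ]
```

```bash
python3 - <<'E'
from h import *
p=cam("wrist"); g=np.array(p["pixels"]).astype(int)
def edge(rows,c0,c1,sgn,thr=None):
    pts=[]
    for r in rows:
        l=g[r,c0:c1].sum(1); d=np.diff(l)*sgn; i=d.argmax()
        w=d[max(i-1,0):i+2].clip(0); pts.append((c0+max(i-1,0)+(w*np.arange(len(w))).sum()/w.sum()+.5,r))
    return np.array(pts)
def direc(pts,z,name):
    X=np.array([atz(p,q,z)[:2] for q in pts]); m=np.median(X,0)
    vx,vy,x0,y0=cv2.fitLine(X.astype(np.float32),cv2.DIST_HUBER,0,1e-4,1e-4).ravel()
    if vx<0: vx,vy=-vx,-vy
    res=np.abs((X-[x0,y0])@[-vy,vx]); print(name,"yaw",round(float(np.arctan2(vy,vx)),4),"res",res.mean().round(4))
direc(edge(range(142,220),276,290,1),.10,"bar left") if 0 else None
direc(edge([r for r in range(160,225)],283,298,-1),.10,"bar right")
direc(edge(range(222,310),266,282,-1),.105,"sleeve right")
direc(edge(range(225,310),238,252,1),.105,"sleeve left")
# plate edges: front edge & left edge
E
python3 - <<'E'
import cv2
a=cv2.imread("pics/w3.png")[190:500,290:490]
cv2.imwrite("pics/w3c.png",cv2.resize(a,None,fx=1.9,fy=1.9,interpolation=cv2.INTER_CUBIC))
E
```

```text
bar right yaw 0.5558 res 0.0003
sleeve right yaw 0.6531 res 0.0042
sleeve left yaw 0.6199 res 0.0018
```

View pics/w3c.png

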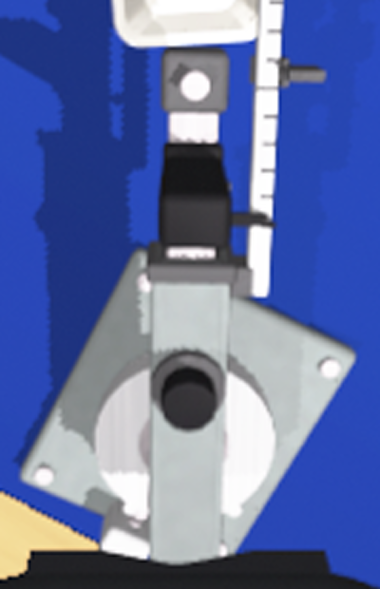

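The crop shows the arm at rest over the boat's side, with the button at about (259,266) in the wrist image. The bar yaw is 0.55 and the plate yaw 0.12, so the turntable is at about 0.43–0.45, in the notch. Next is the button, with the fingers shut.

Request:
jog_arm(motion=[[0,0,0,-41,1,0,20],[0,0,0,-82,3,10,0],[0,0,0,-82,3,50,0],[0,0,0,-82,3,80,0],[0,0,0,-82,3,100,0],[0,0,0,-82,3,106,0],[0,0,0,-82,3,111,0],[0,0,0,-82,3,116,0],[0,0,0,-82,3,120,0],[0,0,0,-82,3,120,0]], grip_force=20)

```text
t: 8.78
eef_pos: [0.6676, -0.0896, 0.1196]
tool_rot: [0.0, -0.282, 0.959, -0.0]
contact_force: [0.1, -0.8, 0.6]
gripper_width: 0.0
grasp_force: 0.4
```

Request:
jog_arm(motion=[[0,0,0,0,0,1,0],[0,0,0,0,0,2,0],[0,0,0,0,0,2.5,0],[0,0,0,0,0,2.5,0]])

```text
t: 9.28
eef_pos: [0.6676, -0.0897, 0.1181]
tool_rot: [0.001, -0.282, 0.96, -0.0]
contact_force: [-1.8, 0.4, 9.2]
gripper_width: 0.003
grasp_force: 4.3
```

Request:
jog_arm(motion=[[0,0,0,0,0,-30,0],[0,0,0,0,0,-80,40],[0,0,0,40,-1,-110,85],[0,0,0.018,82,-2,-110,85],[0,0,0.018,82,-2,-110,85],[0,0,0.018,82,-2,-110,85]])

```text
t: 10.02
eef_pos: [0.5994, -0.135, 0.2266]
tool_rot: [0.0, -0.273, 0.962, 0.0]
contact_force: [-0.5, -0.1, -0.3]
gripper_width: 0.995
grasp_force: 0.0
```

```bash
python3 - <<'E'
from h import *
p=cam("wrist"); save(p,"w4.png",box=(180,120,380,330),s=2.8)
for k,z in dict(pivot=.095,handle=.14,button_top=.118,pointer_tip=.106,rider_mark=.106,weigh_boat=0).items():
    for r in bot.tip_of(k,p)[:2]:
        X=atz(p,r["xy"],z); print(k,round(r["score"],2),np.round(r["xy"]),X.round(4))
print(pose()[1].round(4)); print(go([.599,-.132,.119],1.571+.552))
E
```

```text
pivot 0.93 [256. 320.] [ 0.7342 -0.0507  0.095 ]
pivot 0.36 [258. 201.] [ 0.6091 -0.1261  0.095 ]
handle 0.72 [258. 202.] [ 0.5987 -0.1328  0.14  ]
button_top 0.51 [260. 272.] [ 0.6663 -0.0879  0.118 ]
pointer_tip 0.59 [290. 210.] [ 0.5979 -0.0955  0.106 ]
pointer_tip 0.46 [260. 272.] [ 0.6722 -0.0844  0.106 ]
rider_mark 0.65 [289. 155.] [ 0.5526 -0.1259  0.106 ]
weigh_boat 0.78 [155.  85.] [ 0.5725 -0.2979  0.    ]
weigh_boat 0.73 [258. 116.] [ 0.536  -0.1695  0.    ]
[[-8.505e-01 -5.260e-01 -5.000e-04  5.996e-01]
 [-5.260e-01  8.505e-01  0.000e+00 -1.352e-01]
 [ 4.000e-04  3.000e-04 -1.000e+00  2.264e-01]
 [ 0.000e+00  0.000e+00  0.000e+00  1.000e+00]]
(array([ 0.   , -0.   ,  0.002]), array([ -1.2,   3. , 107.4]))
```

View pics/w4.png

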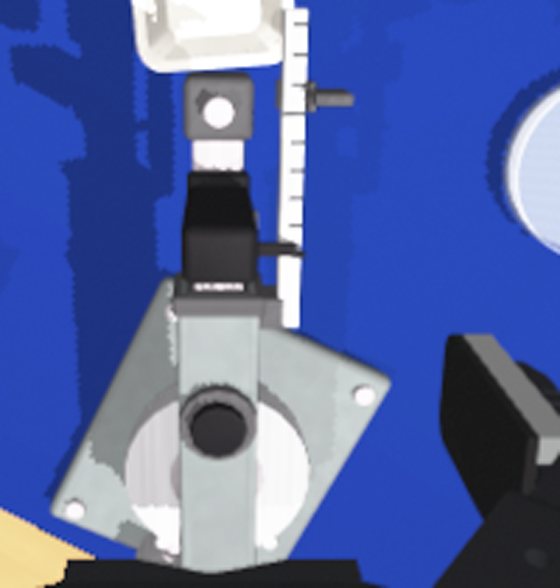

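The button now sits lower in its collar. The scale lines also give about 53 mm between pointer and rider, so I regrip the handle.

Request:
jog_arm(motion=[[0,0,0,-1,3,40,85],[0,0,0,-1,3,75,75],[0,0,0,-1,3,98,60],[0,0,0,-1,3,107,45],[0,0,0,-1,3,107,25],[0,0,0,-1,3,107,15],[0,0,0,-1,3,107,10],[0,0,0,-1,3,107,10]], grip_force=60)

```text
t: 11.38
eef_pos: [0.599, -0.1326, 0.1204]
tool_rot: [0.001, -0.273, 0.962, -0.0]
contact_force: [0.8, -0.4, -0.8]
gripper_width: 0.257
grasp_force: 59.4
```

Request:
jog_arm(motion=[[0,0,0,4,0,0,10],[0,0,0,12,0,0,10],[0,0,0,20,0,0,10],[0,0,0,28,0,0,10],[0,0,0,36,0,0,10],[0,0,0,43,0,0,10],[0,0,0,48,0,0,10],[0,0,0,51,0,0,10],[0,0,0,53,0,0,10],[0,0,0,53,0,0,10]])

```text
t: 12.62
eef_pos: [0.5538, -0.1605, 0.1203]
tool_rot: [0.001, -0.273, 0.962, -0.0]
contact_force: [2.7, 2.6, 4.4]
gripper_width: 0.253
grasp_force: 60.2
```

```bash
python3 - <<'E'
from h import *
o,T=pose(); print(T.round(4),o["contact_force"],o["gripper_width"],o["grasp_force"])
p=cam("wrist"); save(p,"w5.png",s=1.5)
H=T[:3,3]; u=-T[:2,0]; v=T[:2,1]
for k,z in dict(handle=.14,pointer_tip=.106,rider_mark=.106,weigh_boat=0,nozzle_tip=.04).items():
    for r in bot.tip_of(k,p)[:2]:
        X=atz(p,r["xy"],z); d=X[:2]-H[:2]; print(k,round(r["score"],2),np.round(r["xy"]),X.round(4),"along/across",(d@u).round(4),(d@v).round(4))
N=H[:2]-u*.035; print("nozzle",N)
E
```

```text
[[-8.509e-01 -5.254e-01  1.100e-03  5.538e-01]
 [-5.254e-01  8.509e-01 -0.000e+00 -1.605e-01]
 [-1.000e-03 -6.000e-04 -1.000e+00  1.203e-01]
 [ 0.000e+00  0.000e+00  0.000e+00  1.000e+00]] [2.72265216 2.55950295 4.38542156] 0.2531204285873876 60.15833258628845
handle 0.92 [254. 265.] [ 0.5552 -0.1602  0.14  ] along/across 0.0014 -0.0005
rider_mark 0.78 [306. 256.] [ 0.5495 -0.1262  0.106 ] along/across 0.0144 0.0314
weigh_boat 0.83 [121. 132.] [ 0.5707 -0.2959  0.    ] along/across -0.0567 -0.124
weigh_boat 0.8 [253. 169.] [ 0.5365 -0.1734  0.    ] along/across -0.0214 -0.0019
nozzle [ 0.52397667 -0.17893298]
```

View pics/w5.png

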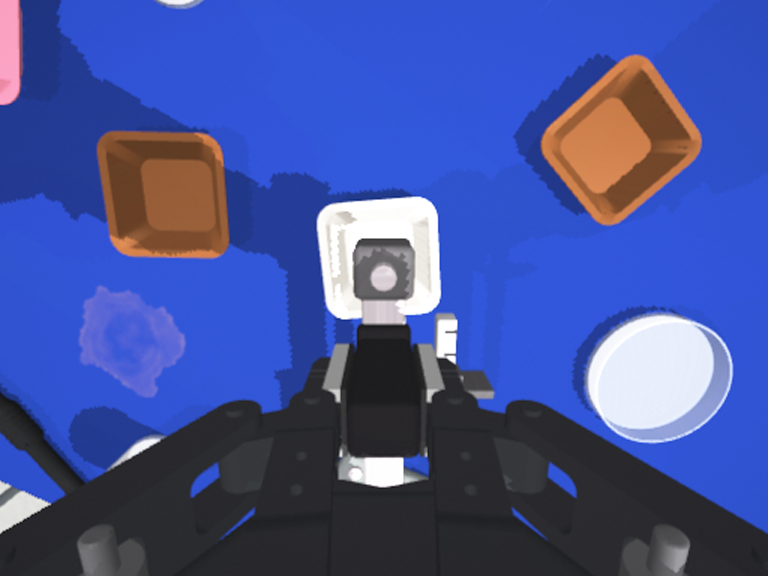

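```bash
python3 - <<'E'
import cv2,numpy as np
a=cv2.imread("pics/w2.png")[235:290,430:510]; b=cv2.imread("pics/w5.png")[355:410,430:510]
f=lambda i:cv2.resize(i,None,fx=5,fy=5,interpolation=cv2.INTER_NEAREST)
cv2.imwrite("pics/clip.png",np.vstack([f(a),f(b)]))
E
```

```text
(no output)
```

View pics/clip.png

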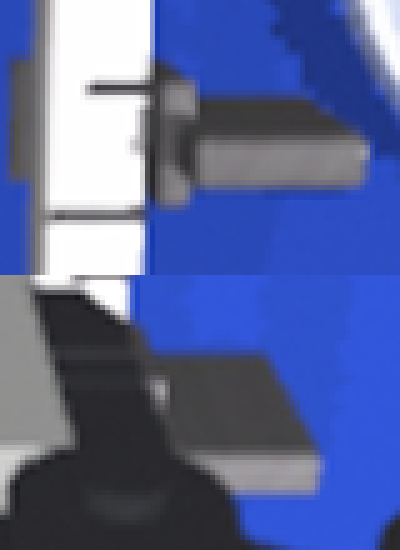

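```bash
python3 - <<'E'
from h import *
p=bot.read_camera("wrist"); K=p["camera_matrix"]; C=np.array(p["tool_from_camera"])
def T(yaw,pos):
    M=np.eye(4); y=np.array([np.cos(yaw),np.sin(yaw),0]); z=np.array([0,0,-1.]); M[:3,:3]=np.c_[np.cross(y,z),y,z]; M[:3,3]=pos; return M
def rel(M,xy,z):
    q=dict(camera_matrix=K,Tw=M@C); X=atz(q,xy,z); return (np.linalg.inv(M)@np.r_[X,1])[:2].round(4)
w2=T(1.5708+.1617,[.5769,-.0763,.1194]); w4=T(1.5708+.5539,[.5996,-.1352,.2264]); w5=pose()[1]
print("tool x outwards; clip rel TCP: w2",rel(w2,(486/1.5,267.5/1.5),.111)," w5",rel(w5,(480/1.5,394.5/1.5),.111))
print("w4 clip",rel(w4,(180+330/2.8,120+100/2.8),.111),"pointer",rel(w4,(180+285/2.8,120+248/2.8),.106),rel(w4,(290,210),.106))
w1=T(1.5708+.129,[.5990,-.067,.33])
print("w1 clip",rel(w1,(424/1.5,188.5/1.5),.111),"pointer",rel(w1,(408/1.5,250.5/1.5),.106))
print("lines w2",[rel(w2,((430+110/5)/1.5,(235+r/5)/1.5),.10) for r in (88,213)])
E
```

```text
tool x outwards; clip rel TCP: w2 [0.0364 0.0382]  w5 [-0.0163  0.0395]
w4 clip [0.0352 0.0396] pointer [-0.0179  0.0265] [-0.0194  0.0347]
w1 clip [0.0599 0.0347] pointer [0.0064 0.0224]
lines w2 [array([0.04  , 0.0273]), array([0.0299, 0.0277])]
```

The pointer is level with the clip to about 1 mm: the clip's top face is at −16 mm from the TCP and the pointer at −17 mm. The nozzle is about 14 mm from the boat's centre and the grip holds at 60 N.

```bash
python3 -c "
from station import bot
print(bot.hand_in())"
```

```text
the job is handed in; nothing more can be done
None
```

The job is handed in, with no verdict shown: arm in the boat-side notch (turntable about 0.43 rad by camera), lock button in, pointer within about 1 mm of the rider by camera, nozzle above the weigh boat, handle still held.

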